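Find the loaded sample canister and put it in the transfer tray

TASK

One of the three identical closed canisters on the cork mat holds a sample and the other two are empty. Compare their weight by lifting them clear of the mat one at a time (do not rely on a single lift: lift at least one of the empty ones too), then stand the loaded canister upright in the steel tray and leave the two empty ones standing upright on the mat where they were. Do not tip any canister over or drop it.

Things in the scene. Friction and masses are not known exactly. Their poses are not given: they have to be found in the camera images.
- canister_1_centre (a point): Centre (on the axis, 40 mm above the underside) of one of three look-alike closed canisters: grey plastic cylinder 50 mm in diameter, two white bands, black lid 47 mm in diameter, 80 mm tall in all; z points to the lid. One of the three is loaded (0.5 to 0.7 kg), two are empty (0.08 to 0.13 kg). They start upright in a row on a cork mat 120 x 360 x 3 mm, 95 mm or more centre to centre.
- canister_2_centre (a point): Centre (on the axis, 40 mm above the underside) of one of three look-alike closed canisters: grey plastic cylinder 50 mm in diameter, two white bands, black lid 47 mm in diameter, 80 mm tall in all; z points to the lid. One of the three is loaded (0.5 to 0.7 kg), two are empty (0.08 to 0.13 kg). They start upright in a row on a cork mat 120 x 360 x 3 mm, 95 mm or more centre to centre.
- canister_3_centre (a point): Centre (on the axis, 40 mm above the underside) of one of three look-alike closed canisters: grey plastic cylinder 50 mm in diameter, two white bands, black lid 47 mm in diameter, 80 mm tall in all; z points to the lid. One of the three is loaded (0.5 to 0.7 kg), two are empty (0.08 to 0.13 kg). They start upright in a row on a cork mat 120 x 360 x 3 mm, 95 mm or more centre to centre.
- tray: Open square steel tray fixed to the bench, 180 x 180 mm outside, walls 4 mm thick and 22 mm high, inner floor 4 mm above the bench. Origin at the centre of its underside, on the bench; x and y run along its sides, z up.
Things that resemble listed ones, but are neither listed nor needed, are in the scene too. Leave any purple or red look-alike of the part that bears canister_3_centre alone.

How it is judged:
On the way, in this order (a step that is already met when the one before it is completed fails the run):
1. an empty canister is lifted at least 10 mm clear of the mat, for comparison, while the loaded one (known by its weight on what it stands on) stays down (((height (world z) of canister_1_centre above 0.053 m and contact force between any of canister_2, canister_3 and anything else above 3 N) or (height (world z) of canister_2_centre above 0.053 m and contact force between any of canister_1, canister_3 and anything else above 3 N) or (height (world z) of canister_3_centre above 0.053 m and contact force between any of canister_1, canister_2 and anything else above 3 N))), for 0.1 s.
2. after that, the loaded canister is lifted at least 10 mm clear (((height (world z) of canister_1_centre above 0.053 m and contact force between each of canister_2, canister_3 and anything else below 3 N) or (height (world z) of canister_2_centre above 0.053 m and contact force between each of canister_1, canister_3 and anything else below 3 N) or (height (world z) of canister_3_centre above 0.053 m and contact force between each of canister_1, canister_2 and anything else below 3 N))), for 0.1 s.
At the end, for the whole second after the job is handed in: The loaded canister stands upright (within 10 degrees) and at rest on the floor of the tray, wholly inside its walls; both empty canisters stand upright (within 10 degrees) and at rest on the mat, each within 30 mm of where it stood at the start (((x of canister_1_centre in the frame of tray between -0.065 and 0.065 m and y of canister_1_centre in the frame of tray between -0.065 and 0.065 m and z of canister_1_centre in the frame of tray below 0.052 m and contact force between canister_1 and tray above 3 N and distance of each of canister_2_centre, canister_3_centre from where it was at the start of the episode below 0.03 m and angle between each of canister_1_centre, canister_2_centre, canister_3_centre's own z axis and vertical below 0.17 rad and linear speed of each of canister_1, canister_2, canister_3 below 0.02 m/s) or (x of canister_2_centre in the frame of tray between -0.065 and 0.065 m and y of canister_2_centre in the frame of tray between -0.065 and 0.065 m and z of canister_2_centre in the frame of tray below 0.052 m and contact force between canister_2 and tray above 3 N and distance of each of canister_1_centre, canister_3_centre from where it was at the start of the episode below 0.03 m and angle between each of canister_1_centre, canister_2_centre, canister_3_centre's own z axis and vertical below 0.17 rad and linear speed of each of canister_1, canister_2, canister_3 below 0.02 m/s) or (x of canister_3_centre in the frame of tray between -0.065 and 0.065 m and y of canister_3_centre in the frame of tray between -0.065 and 0.065 m and z of canister_3_centre in the frame of tray below 0.052 m and contact force between canister_3 and tray above 3 N and distance of each of canister_1_centre, canister_2_centre from where it was at the start of the episode below 0.03 m and angle between each of canister_1_centre, canister_2_centre, canister_3_centre's own z axis and vertical below 0.17 rad and linear speed of each of canister_1, canister_2, canister_3 below 0.02 m/s))); the robot touches nothing.
It fails at once if a canister is tipped by more than 35 degrees (angle between any of canister_1_centre, canister_2_centre, canister_3_centre's own z axis and vertical above 0.61 rad).
It fails at once if a canister is dropped: let go with its underside more than 30 mm above the bench ((height (world z) of canister_1_centre above 0.07 m and contact force between the fingers and canister_1 below 0.02 N) or (height (world z) of canister_2_centre above 0.07 m and contact force between the fingers and canister_2 below 0.02 N) or (height (world z) of canister_3_centre above 0.07 m and contact force between the fingers and canister_3 below 0.02 N)).
It also fails if it takes over 64 s, if anything falls off the work surface, if the arm or the gripper's body presses on something with over 40 N, if the wrist force passes 120 N, or if a joint passes its speed limit or range.

ROBOT

A 6-joint arm with a two-finger parallel gripper is mounted at the origin on the work surface. World frame = base frame: x ahead of the robot, y to its left, z up, the work surface at z = 0. Lengths are in m, angles in rad, forces in N, time in s.
With the tool pointing down it reaches from about 0.3 to 0.85 m from the base axis. Payload 4.2 kg.
Tool frame: the origin (TCP) lies midway between the tips of the shut fingers; the grasp point (between the pads) lies 19 mm behind it (manip.grip_point_offset is the z of the grasp point in the tool frame, in m); z points along the fingers, y is the direction in which the jaws open and shut (so a half turn about z gives the same grasp; the last joint's range is limited). The gripper opens to 91 mm and grips with 3 to 60 N. Pads are 32 mm wide; open, the fingers measure 118 mm over their backs; the gripper's body (76 mm by 178 mm) begins 60 mm behind the grasp point.
Start: joints at [-1.318, 0.32, 1.565, -0, 1.257, -0.02], TCP at [0.155, -0.554, 0.214] pointing down, gripper open.
Joint ranges: [-3.11, 3.11], [-0.84, 2.01], [0.21, 2.61], [-1.34, 4.49], [0.05, 2.63], [-2.56, 2.56]. Speed limits (rad/s): [2.57, 2.57, 3.14, 3.14, 3.14, 3.14].

INTERFACE

Orientations are given as a unit quaternion [x, y, z, w].
In Python, from rig import manip gives the robot as it stands.
- The arm moves only by the tool servo_tool, never from a script. Its argument "commands" is a list of rows, each a list of 7 numbers: the turn, a rotation vector about the tool's x, y, z in rad, then the shift along the tool's x, y, z in cm, then the closure, from -1 (fully open) to 1 (shut). In form: [[ax, ay, az, tx, ty, tz, gripper], ...]. A call has 1 to 8 rows; each row is the pose to reach, as a shift and turn from the pose commanded when the call began, along the tool's axes at that moment; what a row does not reach only later rows make up. A row lasts 1/8 s, in which the tool goes at most 62.5 mm and 10.7 degrees, less where a joint would pass 70% of its speed; a pose out of reach is approached as far as the arm can. A call with a gripper value outside its range is refused whole. The fingers move at their own pace and stop on an object; "squeeze" is the grip in N (left out, the last holds). Time passes only in rows, so rows that repeat a pose let the fingers close. It gives the time, the measured TCP pose, the force and the opening at its end, in the units of the state.
- manip.read_state(): the state, without advancing time (a new reading comes with each control period).
- manip.grab_frame(name): name is "scene" or "side" or "wrist"; returns the picture (400x640x3 uint8, red, green, blue); there is no depth.
- manip.calibration(name): a dict with "intrinsics" (3x3 intrinsics, pixels), "distortion" ([k1, k2, p1, p2, k3] as OpenCV has them; the pictures are not rectified), "position" and "attitude" of the camera in the world. Camera axes: x right, y down, z forward; pixel columns grow to the right and rows downward; lengths in m; the calibration is good to about 2 mm. A picture is of the moment at which its call begins: read the wrist's pose just before it. calibration takes no time and is no camera call; for the wrist camera it gives the pose at the moment of the call.
- manip.finish_job(): hands the job in, once; it reports no verdict.
The state is a dict: "time_s": time; "qpos": joint angles; "qd": joint speeds; "joint_efforts": joint torques, N m; "tool_pos": TCP position; "orientation": TCP orientation; "ft_force": force on the tool from outside, world axes, zero at the start; "wrist_torque": the same for the moment, N m; "width": finger opening in m.
Only numpy, scipy, OpenCV 4.12 (cv2) and the standard library are available. Lean on these libraries where they do the work, as an engineer would, in place of code of your own. Each camera call takes 0.05 s, during which the arm holds its last target.

## Working session

There is one attempt and no reset: what is moved stays moved. The work goes in short steps, Python scripts to look and compute and a tool call to move; the robot and the scene stay as the last step left them, time stands still between calls to the robot, and variables do not carry over. Pictures are saved under pics/ and viewed, and the job is handed in when it is done.

Besides the shell and the picture viewer there is one more tool, called after "Call:" in YAML: its name, and indented under it one key for each argument. servo_tool: Moves the arm, as the interface text tells. Its arguments: {"type":"object","properties":{"commands":{"type":"array"},"squeeze":{"type":"number"}},"required":["commands"]}

```bash
mkdir -p pics; ls; python3 - <<'E'
from rig import manip
import cv2
print(manip.read_state())
for n in("scene","side","wrist"):
    c=manip.calibration(n);print(n,c)
    cv2.imwrite(f"pics/a_{n}.png",manip.grab_frame(n)[:,:,::-1])
E
```

```text
pics
{'time_s': 0.0, 'qpos': array([-1.31798805e+00,  3.20313633e-01,  1.56564908e+00, -3.00010202e-05,
        1.25738451e+00, -2.00186081e-02]), 'qd': array([-0.00058106,  0.00015347, -0.00103162,  0.00097777,  0.00041794,
        0.00089876]), 'joint_efforts': array([-2.03533804e-03, -4.12465346e+01, -2.31982273e+01,  7.24877045e-02,
        4.59049700e-02, -1.47142277e-04]), 'tool_pos': array([ 0.15479562, -0.55326504,  0.21311942]), 'orientation': array([ 9.90709094e-01,  1.35995301e-01, -1.16050087e-04, -8.69691054e-04]), 'ft_force': array([ 0.36771372,  0.23672252, -0.35479291]), 'wrist_torque': array([-0.03467108,  0.00954172,  0.04015762]), 'width': 0.09148920227840901}
scene {'intrinsics': array([[417.77419173,   0.        , 306.71011052],
       [  0.        , 417.77419173, 193.99956308],
       [  0.        ,   0.        ,   1.        ]]), 'distortion': array([-0.09732504,  0.        ,  0.        ,  0.        ,  0.        ]), 'position': array([0.87001522, 0.46793048, 0.88619384]), 'attitude': array([ 0.30334991,  0.90457035, -0.28261736, -0.09929124])}
side {'intrinsics': array([[379.40276135,   0.        , 317.73983465],
       [  0.        , 379.40276135, 201.72830356],
       [  0.        ,   0.        ,   1.        ]]), 'distortion': array([-0.08946716,  0.        ,  0.        ,  0.        ,  0.        ]), 'position': array([ 0.38464383, -0.59940953,  0.44447846]), 'attitude': array([ 0.86732587, -0.10817612,  0.0462293 , -0.48363893])}
wrist {'intrinsics': array([[277.43584201,   0.        , 317.17408763],
       [  0.        , 277.43584201, 193.82909688],
       [  0.        ,   0.        ,   1.        ]]), 'distortion': array([-0.0304733,  0.       ,  0.       ,  0.       ,  0.       ]), 'position': array([ 0.23214197, -0.53241191,  0.38372813]), 'attitude': array([ 0.78827263, -0.59833546, -0.08780955,  0.11362399])}
```

View pics/a_scene.png

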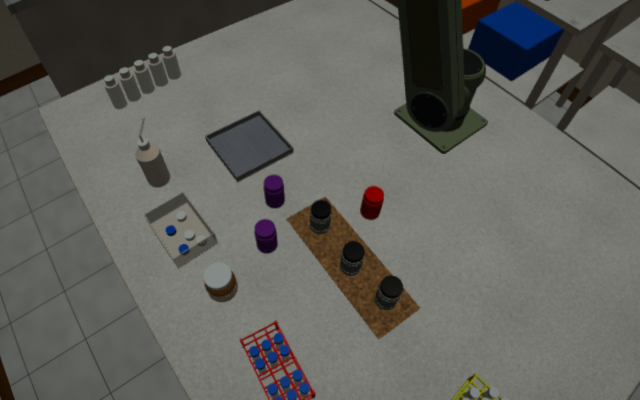

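View pics/a_side.png

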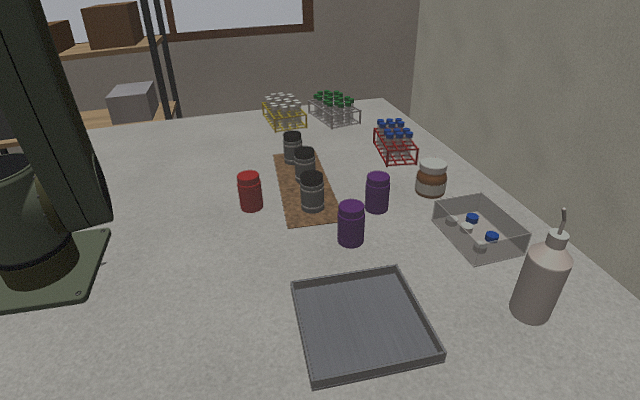

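View pics/a_wrist.png

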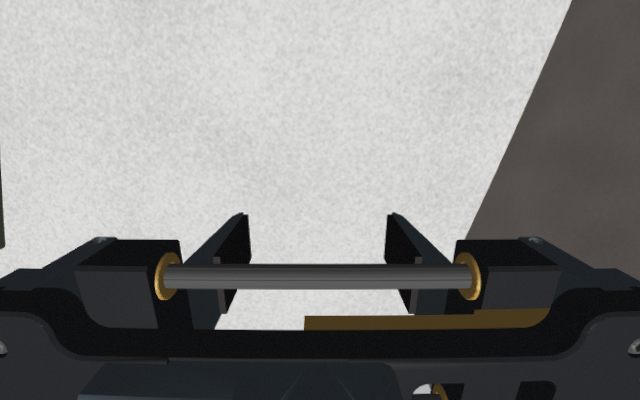

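The grey canisters with black lids and white bands stand on the mat at scene pixels (320,216), (352,257) and (390,292). Look-alikes are the red one at (372,202) and the purple ones at (274,191) and (265,236); none of these is on the mat. The tray is at (249,145). Next I'll measure and make a close crop.

```bash
cat > h.py <<'E'
import numpy as np,cv2
from scipy.spatial.transform import Rotation as R
def ray(c,px):
    u=cv2.undistortPoints(np.array(px,float).reshape(-1,1,2),c["intrinsics"],c["distortion"]).reshape(-1,2)
    d=np.c_[u,np.ones(len(u))]@R.from_quat(c["attitude"]).as_matrix().T
    return d
def onplane(c,px,z):
    d=ray(c,px);p=c["position"];return p+d*((z-p[2])/d[:,2])[:,None]
def proj(c,P):
    Rm=R.from_quat(c["attitude"]).as_matrix();P=np.atleast_2d(P)
    return cv2.projectPoints(P,cv2.Rodrigues(Rm.T)[0],-Rm.T@c["position"],c["intrinsics"],c["distortion"])[0].reshape(-1,2)
E
python3 - <<'E'
from h import *
from rig import manip
c=manip.calibration("scene");s=manip.calibration("side")
im=cv2.imread("pics/a_scene.png")
cv2.imwrite("pics/crop.png",cv2.resize(im[180:345,260:430],None,fx=3.5,fy=3.5,interpolation=cv2.INTER_CUBIC))
g=im.max(2);m=np.zeros_like(g);m[190:345,290:425]=(g[190:345,290:425]<32)
cv2.imwrite("pics/mask.png",cv2.resize(m[180:345,260:430]*255,None,fx=3.5,fy=3.5))
n,l,st,ce=cv2.connectedComponentsWithStats(m)
for i in range(1,n):
    if st[i,4]>60: print(st[i],ce[i],onplane(c,ce[i],.083))
# tray: rough
print("tray rim corners",onplane(c,[[206,137],[261,113],[292,149],[240,178]],.022))
print("side tray rim",onplane(s,[[290,281],[397,266],[444,354],[312,382]],.022))
print("mat corners",onplane(c,[[288,218],[325,198],[419,307],[380,336]],.003))
E
```

```text
[311 200  20  20 303] [320.57425743 209.68316832] [[0.52742524 0.08019812 0.083     ]]
[311 220  19  13 136] [320.11764706 225.48529412] [[0.55417076 0.11242823 0.083     ]]
[343 241  21  22 353] [352.9490085  251.79320113] [[0.53841503 0.20628305 0.083     ]]
[341 258  20  17 140] [348.97142857 267.53571429] [[0.56914285 0.22922042 0.083     ]]
[379 276  24  23 393] [390.81424936 286.98982188] [[0.52899107 0.31462521 0.083     ]]
[376 292  20  17 129] [383.97674419 301.98449612] [[0.56207688 0.32964036 0.083     ]]
tray rim corners [[ 0.60816252 -0.33151601  0.022     ]
 [ 0.43244273 -0.31756423  0.022     ]
 [ 0.4418278  -0.15034809  0.022     ]
 [ 0.60798658 -0.15123676  0.022     ]]
side tray rim [[ 0.43468805 -0.15596623  0.022     ]
 [ 0.61209733 -0.16726595  0.022     ]
 [ 0.60306824 -0.34189133  0.022     ]
 [ 0.42979802 -0.3361133   0.022     ]]
mat corners [[0.57301603 0.0123003  0.003     ]
 [0.46220337 0.02049891 0.003     ]
 [0.47782192 0.37198517 0.003     ]
 [0.58938386 0.36625808 0.003     ]]
```

View pics/crop.png

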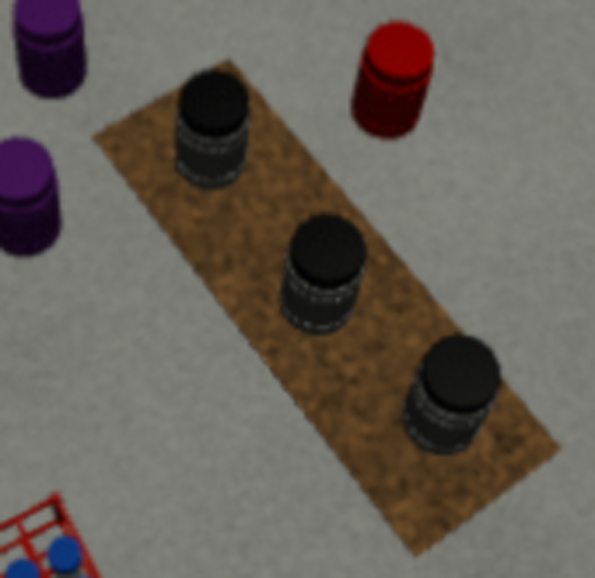

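View pics/mask.png

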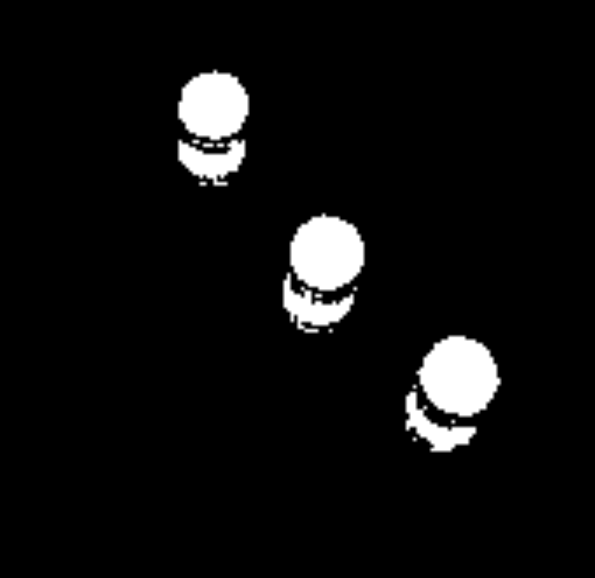

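The crop shows three grey bodies with black lids and white bands on the cork, so the choice is confirmed. The jaws will open along world y, since 24 mm or more stays free to each neighbour. I'll move to above the first canister.

```bash
cat >> h.py <<'E'
def delta(st,P,yaw=0.0):
    Rc=R.from_quat(st["orientation"]); Rt=R.from_euler("z",yaw)*R.from_quat([1,0,0,0])
    print("rot",np.round((Rc.inv()*Rt).as_rotvec(),3),"shift cm",np.round(Rc.inv().apply(np.array(P)-st["tool_pos"])*100,2))
E
python3 - <<'E'
from h import *
from rig import manip
c=manip.calibration("scene")
delta(manip.read_state(),[.5256,.078,.17])
print("red base",onplane(c,[372,215],0),onplane(c,[375,193],.083))
E
```

```text
rot [-0.001  0.     0.273] shift cm [ 52.72 -50.81   4.4 ]
red base [[0.39870572 0.13020562 0.        ]] [[0.39588053 0.12076798 0.083     ]]
```

Call:
servo_tool:
  commands:
    - [0,0,0.1,4,-4,0,-1]
    - [0,0,0.2,8,-8,0,-1]
    - [0,0,0.273,12,-12,0.5,-1]
    - [0,0,0.273,16.4,-16,1,-1]
    - [0,0,0.273,21,-20,1.5,-1]
    - [0,0,0.273,25.4,-24.4,2,-1]
    - [0,0,0.273,30,-28.8,2.5,-1]
    - [0,0,0.273,34,-33,3,-1]
  squeeze: 30

```text
time_s: 1.15
tool_pos: [0.3942, -0.1425, 0.1839]
orientation: [1.0, -0.0, 0.0, 0.0]
ft_force: [0.6, -0.7, -0.4]
width: 0.0912
```

```bash
python3 - <<'E'
from h import *
from rig import manip
s=manip.read_state();print(s["time_s"],s["tool_pos"],s["qpos"],s["ft_force"])
delta(s,[.5256,.078,.17])
E
```

```text
1.15 [ 0.39423338 -0.142474    0.18386505] [-3.74175570e-01  9.73122050e-02  1.93919416e+00 -7.25377788e-05
  1.10431739e+00  1.19673975e+00] [ 0.61463437 -0.71155861 -0.35828025]
rot [ 0.    -0.001 -0.   ] shift cm [ 13.13 -22.05   1.39]
```

Call:
servo_tool:
  commands:
    - [0,0,0,2.6,-4.4,0.2,-1]
    - [0,0,0,5.2,-8.8,0.4,-1]
    - [0,0,0,7.8,-13.2,0.7,-1]
    - [0,0,0,10.4,-17.6,1,-1]
    - [0,0,0,13.1,-22,1.4,-1]
    - [0,0,0,13.1,-22,1.4,-1]

```text
time_s: 1.9
tool_pos: [0.5256, 0.0782, 0.169]
orientation: [1.0, 0.002, -0.0, -0.0]
ft_force: [-0.5, -1.1, -0.5]
width: 0.091
```

```bash
python3 - <<'E'
from h import *
from rig import manip
s=manip.read_state();print(s["time_s"],s["tool_pos"],s["ft_force"])
c=manip.calibration("wrist");cv2.imwrite("pics/w1.png",manip.grab_frame("wrist")[:,:,::-1])
print("expected lid px",proj(c,[.5256,.078,.083]))
E
```

```text
1.9 [0.52556676 0.0781822  0.16903603] [-0.45114399 -1.13881751 -0.52326261]
expected lid px [[317.09176821 197.8311576 ]]
```

View pics/w1.png

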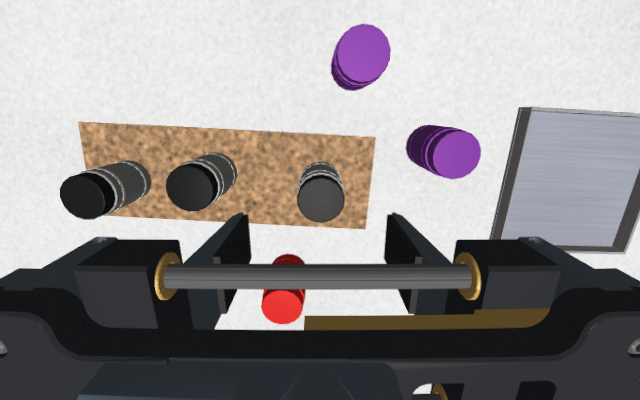

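The wrist view puts the lid at (321,197) against an expected (317,198). That is about 3 mm of y offset, which I'll correct. B's lid is at (193,187) and C's at (88,196).

Call:
servo_tool:
  commands:
    - [0,0,0,0,0.3,4,-1]
    - [0,0,0,0,0.3,8,-1]
    - [0,0,0,0,0.3,11.5,-1]
    - [0,0,0,0,0.3,14.3,-1]
    - [0,0,0,0,0.3,14.3,1]
    - [0,0,0,0,0.3,14.3,1]
    - [0,0,0,0,0.3,14.3,1]
    - [0,0,0,0,0.3,14.3,1]

```text
time_s: 2.95
tool_pos: [0.5251, 0.0726, 0.028]
orientation: [1.0, -0.0, 0.001, -0.0]
ft_force: [0.3, 0.4, 0.8]
width: 0.0542
```

```bash
python3 - <<'E'
from h import *
from rig import manip
s=manip.read_state();print(s["time_s"],s["tool_pos"],s["ft_force"],s["width"])
im=cv2.imread("pics/w1.png")
# pose at w1
Rc=R.from_quat(manip.calibration("wrist")["attitude"])
c=manip.calibration("wrist");off=c["position"]-s["tool_pos"];c["position"]=np.array([.5256,.0782,.1690])+off
print(onplane(c,[[321,197],[193,187],[88,196]],.083))
E
```

```text
2.95 [0.52511005 0.07262476 0.02801426] [0.30244718 0.38122895 0.81045095] 0.05418945238210747
[[0.52670514 0.07424411 0.083     ]
 [0.5368734  0.19760805 0.083     ]
 [0.52786868 0.30457959 0.083     ]]
```

Call:
servo_tool:
  commands:
    - [0,0,0,0,0,0,1]
    - [0,0,0,0,0,0,1]
    - [0,0,0,0,0,0,1]
    - [0,0,0,0,0,0,1]

```text
time_s: 3.45
tool_pos: [0.525, 0.0728, 0.0278]
orientation: [1.0, -0.0, 0.001, -0.0]
ft_force: [-1.2, 0.2, 6.3]
width: 0.0497
```

Call:
servo_tool:
  commands:
    - [0,0,0,0,0,-0.5,1]
    - [0,0,0,0,0,-1.2,1]
    - [0,0,0,0,0,-2,1]
    - [0,0,0,0,0,-2.2,1]
    - [0,0,0,0,0,-2.2,1]
    - [0,0,0,0,0,-2.2,1]
    - [0,0,0,0,0,-2.2,1]
    - [0,0,0,0,0,-2.2,1]

```text
time_s: 4.45
tool_pos: [0.5244, 0.0726, 0.0487]
orientation: [1.0, -0.0, -0.0, 0.0]
ft_force: [0.2, 0.4, -0.5]
width: 0.0493
```

```bash
python3 - <<'E'
from h import *
from rig import manip
for i in range(3):
    s=manip.read_state();print(s["time_s"],s["tool_pos"],s["ft_force"],s["joint_efforts"],s["width"])
    cv2.imwrite("pics/w2.png",manip.grab_frame("side")[:,:,::-1])
E
```

```text
4.45 [0.52437613 0.07258427 0.04874983] [ 0.17624392  0.38726263 -0.50548997] [-4.73413929e-04 -4.10808241e+01 -1.78758842e+01  1.97130715e-02
 -7.60825071e-02 -2.06614953e-05] 0.04932536699627579
4.5 [0.52440699 0.07259649 0.04878063] [-0.43950017 -0.5659668  -0.1725198 ] [-3.59507876e-04 -4.10700452e+01 -1.78763795e+01  1.98611867e-02
 -7.64920330e-02 -3.74896274e-05] 0.049263402312247656
4.55 [0.5244397  0.07260985 0.04882158] [-0.1044015   0.00236227 -0.76880713] [-4.02613307e-05 -4.10633183e+01 -1.78781122e+01  1.98997767e-02
 -7.69882207e-02  6.32711249e-06] 0.04950753245739916
```

View pics/w2.png

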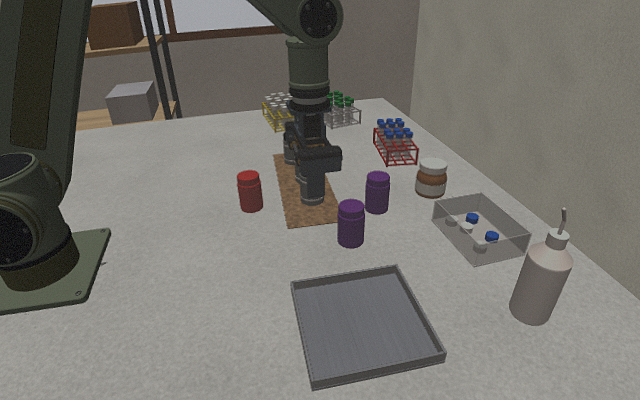

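Canister A is held 21 mm up with Fz about -0.5 N, close to the unloaded reading, so it looks empty. I'll set it back in the same place.

Call:
servo_tool:
  commands:
    - [0,0,0,0,0,0.6,1]
    - [0,0,0,0,0,1.2,1]
    - [0,0,0,0,0,1.8,1]
    - [0,0,0,0,0,2.1,1]
    - [0,0,0,0,0,2.2,1]
    - [0,0,0,0,0,2.2,0]
    - [0,0,0,0,0,2.2,-1]
    - [0,0,0,0,0,2.2,-1]

```text
time_s: 5.6
tool_pos: [0.5247, 0.0726, 0.0269]
orientation: [1.0, -0.0, 0.0, 0.0]
ft_force: [0.1, -0.1, -0.1]
width: 0.0665
```

Call:
servo_tool:
  commands:
    - [0,0,0,0,0,0,-1]
    - [0,0,0,0,0,0,-1]
    - [0,0,0,0,0,-4,-1]
    - [0,0,0,0,0,-9,-1]
    - [0,0,0,0,0,-13,-1]
    - [0,0,0,0,0,-14,-1]

```text
time_s: 6.35
tool_pos: [0.526, 0.0728, 0.1695]
orientation: [1.0, -0.0, 0.003, -0.0]
ft_force: [0.4, 0.3, -0.2]
width: 0.0909
```

```bash
python3 - <<'E'
from h import *
from rig import manip
s=manip.read_state();print(s["time_s"],s["tool_pos"],s["ft_force"],s["width"])
cv2.imwrite("pics/w3.png",manip.grab_frame("wrist")[:,:,::-1])
delta(s,[.5370,.200,.169]);delta(s,[.528,.307,.169])
E
```

```text
6.35 [0.52595203 0.0728179  0.16952183] [ 0.43325879  0.28511575 -0.18283962] 0.09088945236472121
rot [-0.001 -0.005 -0.   ] shift cm [  1.1  -12.72   0.07]
rot [-0.001 -0.005 -0.   ] shift cm [  0.2  -23.42   0.07]
```

View pics/w3.png

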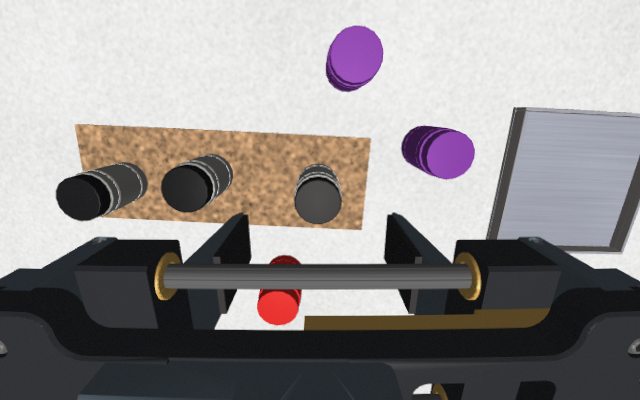

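A stands upright again at lid pixel (318,199). Next is B.

Call:
servo_tool:
  commands:
    - [0,0,0,0.4,-4,0,-1]
    - [0,0,0,0.8,-8.5,0,-1]
    - [0,0,0,1.1,-12.7,0,-1]
    - [0,0,0,1.1,-12.7,0,-1]

```text
time_s: 6.9
tool_pos: [0.5346, 0.2017, 0.1645]
orientation: [1.0, 0.002, -0.002, 0.0]
ft_force: [0.4, 0.1, 0.1]
width: 0.0908
```

```bash
python3 - <<'E'
from h import *
from rig import manip
s=manip.read_state();c=manip.calibration("wrist");im=manip.grab_frame("wrist")[:,:,::-1]
cv2.imwrite("pics/w4.png",im)
print(s["tool_pos"],s["ft_force"],proj(c,[.537,.2,.083]))
g=im.max(2)[:235];m=(g<75).astype(np.uint8);n,l,st,ce=cv2.connectedComponentsWithStats(m)
for i in range(1,n):
    if st[i,4]>400: print(st[i],ce[i],onplane(c,ce[i],.083))
E
```

```text
[0.53457428 0.20170371 0.16450287] [0.42039707 0.11792627 0.07141852] [[318.61399101 196.62106711]]
[441  47  37  46 889] [457.23172103  72.3352081 ] [[0.64760108 0.08289641 0.083     ]]
[ 585  121   49  114 1411] [608.9135365  176.26931254] [[ 0.55812241 -0.07989294  0.083     ]]
[ 506  134   65   46 1462] [531.30164159 153.53146375] [[0.5791719  0.00336301 0.083     ]]
[549 141  35  43 444] [559.45495495 158.97522523] [[ 0.57435703 -0.02519531  0.083     ]]
[293 173  48  48 707] [316.47241867 199.44130127] [[0.5341794 0.2020305 0.083    ]]
[405 174  38  37 464] [417.83836207 187.08836207] [[0.54664257 0.10632334 0.083     ]]
[ 181  183   50   47 1845] [205.56314363 205.83902439] [[0.52740892 0.3090355  0.083     ]]
[ 422  186   51   47 1854] [446.50647249 209.06957929] [[0.52463086 0.07587537 0.083     ]]
[214 213  35  22 501] [235.05788423 225.74051896] [[0.50676783 0.28214167 0.083     ]]
[386 213  36  22 502] [399.29282869 225.77888446] [[0.5071148  0.12044389 0.083     ]]
```

View pics/w4.png

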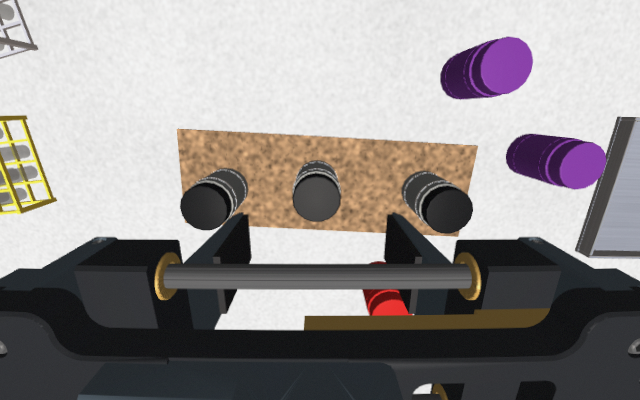

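B's lid is at (316,197), centred. I'll descend and grip.

Call:
servo_tool:
  commands:
    - [0,0,0,0.1,0,4,-1]
    - [0,0,0,0.1,0,8,-1]
    - [0,0,0,0.1,0,11.3,-1]
    - [0,0,0,0.1,0,13.6,-1]
    - [0,0,0,0.1,0,13.6,1]
    - [0,0,0,0.1,0,13.6,1]
    - [0,0,0,0.1,0,13.6,1]
    - [0,0,0,0.1,0,13.6,1]

```text
time_s: 7.95
tool_pos: [0.537, 0.1998, 0.0318]
orientation: [1.0, -0.0, 0.001, -0.0]
ft_force: [-0.1, 1.9, 0.4]
width: 0.0542
```

Call:
servo_tool:
  commands:
    - [0,0,0,0,0,0,1]
    - [0,0,0,0,0,0,1]
    - [0,0,0,0,0,0,1]
    - [0,0,0,0,0,0,1]

```text
time_s: 8.45
tool_pos: [0.537, 0.1999, 0.0318]
orientation: [1.0, -0.0, 0.001, -0.0]
ft_force: [-0.5, 0.6, 6.0]
width: 0.0502
```

Call:
servo_tool:
  commands:
    - [0,0,0,0,0,-0.5,1]
    - [0,0,0,0,0,-1.2,1]
    - [0,0,0,0,0,-2,1]
    - [0,0,0,0,0,-2.2,1]
    - [0,0,0,0,0,-2.2,1]
    - [0,0,0,0,0,-2.2,1]
    - [0,0,0,0,0,-2.2,1]
    - [0,0,0,0,0,-2.2,1]

```text
time_s: 9.45
tool_pos: [0.5364, 0.1996, 0.0527]
orientation: [1.0, -0.0, -0.0, 0.0]
ft_force: [0.1, 0.7, -0.6]
width: 0.0496
```

```bash
python3 - <<'E'
from h import *
from rig import manip
for i in range(3):
    s=manip.read_state();print(s["time_s"],s["tool_pos"],s["ft_force"],s["joint_efforts"][:3],s["width"])
    cv2.imwrite("pics/w5.png",manip.grab_frame("scene")[:,:,::-1])
E
```

```text
9.45 [0.53640449 0.19956618 0.05273131] [ 0.08646275  0.70965501 -0.59327759] [-2.70741168e-06 -4.46070170e+01 -1.88034403e+01] 0.04960762578528086
9.5 [0.53642877 0.19958417 0.0527815 ] [-0.44844571  0.73740749 -0.73224671] [ 8.63147270e-04 -4.45964241e+01 -1.88037086e+01] 0.0496522114468198
9.55 [0.53646492 0.19960132 0.05280501] [ 0.17092532  0.29958879 -0.63506324] [ 9.70189603e-05 -4.45895183e+01 -1.88054538e+01] 0.04980852765235993
```

View pics/w5.png

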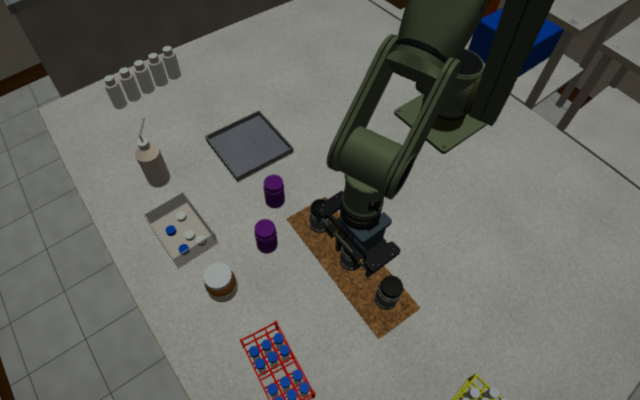

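B also reads about -0.6 N, so C should be the loaded one. I'll put B back and check C.

Call:
servo_tool:
  commands:
    - [0,0,0,0,0,0.6,1]
    - [0,0,0,0,0,1.2,1]
    - [0,0,0,0,0,1.8,1]
    - [0,0,0,0,0,2.1,1]
    - [0,0,0,0,0,2.2,1]
    - [0,0,0,0,0,2.2,0]
    - [0,0,0,0,0,2.2,-1]
    - [0,0,0,0,0,2.2,-1]

```text
time_s: 10.6
tool_pos: [0.5367, 0.1997, 0.0309]
orientation: [1.0, -0.0, 0.0, -0.0]
ft_force: [-0.7, 0.8, -0.5]
width: 0.0665
```

Call:
servo_tool:
  commands:
    - [0,0,0,0,0,0,-1]
    - [0,0,0,0,0,0,-1]
    - [0,0,0,0,0,-4,-1]
    - [0,0,0,0,0,-9,-1]
    - [0,0,0,0,0,-13,-1]
    - [0,0,0,0,0,-13.7,-1]

```text
time_s: 11.35
tool_pos: [0.5381, 0.2002, 0.171]
orientation: [1.0, -0.0, 0.003, -0.001]
ft_force: [0.0, -0.0, -1.1]
width: 0.0912
```

```bash
python3 - <<'E'
from h import *
from rig import manip
s=manip.read_state();print(s["time_s"],s["tool_pos"],s["ft_force"],s["width"])
delta(s,[.528,.308,.169])
E
```

```text
11.35 [0.53813871 0.20021598 0.17103535] [ 0.0167555  -0.01372569 -1.14752786] 0.09123473888823476
rot [-0.002 -0.006 -0.   ] shift cm [ -1.02 -10.78   0.22]
```

Call:
servo_tool:
  commands:
    - [0,0,0,-0.4,-4,0,-1]
    - [0,0,0,-0.8,-8,0,-1]
    - [0,0,0,-1,-10.8,0,-1]
    - [0,0,0,-1,-10.8,0,-1]
    - [0,0,0,-1,-10.8,0,-1]

```text
time_s: 11.98
tool_pos: [0.526, 0.3067, 0.1668]
orientation: [1.0, -0.0, -0.001, 0.001]
ft_force: [0.2, -0.2, 0.0]
width: 0.091
```

```bash
python3 - <<'E'
from h import *
from rig import manip
s=manip.read_state();c=manip.calibration("wrist");im=manip.grab_frame("wrist")[:,:,::-1]
cv2.imwrite("pics/w6.png",im)
print(s["tool_pos"],s["ft_force"],proj(c,[.528,.308,.083]))
E
```

```text
[0.52603148 0.30673367 0.16677833] [ 0.22436225 -0.20708852  0.0052537 ] [[315.42139329 196.49839714]]
```

View pics/w6.png

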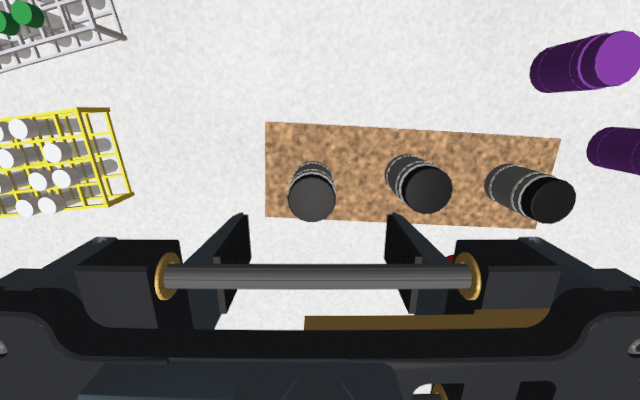

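A and B are upright. C's lid is at (312,198), about 3 mm further in +y. I'll grip C and lift.

Call:
servo_tool:
  commands:
    - [0,0,0,0,-0.4,4,-1]
    - [0,0,0,0,-0.4,8,-1]
    - [0,0,0,0,-0.4,11.3,-1]
    - [0,0,0,0,-0.4,13.9,-1]
    - [0,0,0,0,-0.4,13.9,1]
    - [0,0,0,0,-0.4,13.9,1]
    - [0,0,0,0,-0.4,13.9,1]
    - [0,0,0,0,-0.4,13.9,1]
  squeeze: 40

```text
time_s: 13.02
tool_pos: [0.5271, 0.3119, 0.03]
orientation: [1.0, -0.0, 0.001, -0.0]
ft_force: [-0.1, 0.4, 0.4]
width: 0.0541
```

Call:
servo_tool:
  commands:
    - [0,0,0,0,0,0,1]
    - [0,0,0,0,0,0,1]
    - [0,0,0,0,0,0,1]
    - [0,0,0,0,0,0,1]

```text
time_s: 13.52
tool_pos: [0.527, 0.3121, 0.0298]
orientation: [1.0, -0.0, 0.001, -0.0]
ft_force: [-0.4, 1.5, 5.4]
width: 0.0493
```

Call:
servo_tool:
  commands:
    - [0,0,0,0,0,-0.5,1]
    - [0,0,0,0,0,-1.2,1]
    - [0,0,0,0,0,-2,1]
    - [0,0,0,0,0,-2.4,1]
    - [0,0,0,0,0,-2.4,1]
    - [0,0,0,0,0,-2.4,1]
    - [0,0,0,0,0,-2.4,1]
    - [0,0,0,0,0,-2.4,1]

```text
time_s: 14.52
tool_pos: [0.5264, 0.3116, 0.0527]
orientation: [1.0, -0.0, -0.0, 0.0]
ft_force: [-0.4, 0.4, -5.2]
width: 0.049
```

```bash
python3 - <<'E'
from h import *
from rig import manip
for i in range(3):
    s=manip.read_state();print(s["time_s"],s["tool_pos"],s["ft_force"],s["joint_efforts"][:3],s["width"])
    cv2.imwrite("pics/w7.png",manip.grab_frame("side")[:,:,::-1])
E
```

```text
14.525 [0.52641082 0.3115572  0.0526963 ] [-0.44560866  0.44236004 -5.23782995] [-2.27172473e-03 -5.08163023e+01 -2.10282165e+01] 0.04900432123715517
14.575 [0.52647682 0.31157607 0.05272637] [ 1.21541411 -0.24190241 -5.32009938] [-7.35827962e-04 -5.08021939e+01 -2.10271686e+01] 0.04900374735274599
14.625 [0.52647948 0.31158137 0.05278571] [-0.03140439  0.62798505 -5.85741793] [ 5.23945127e-04 -5.07935822e+01 -2.10289353e+01] 0.04963624604293733
```

View pics/w7.png

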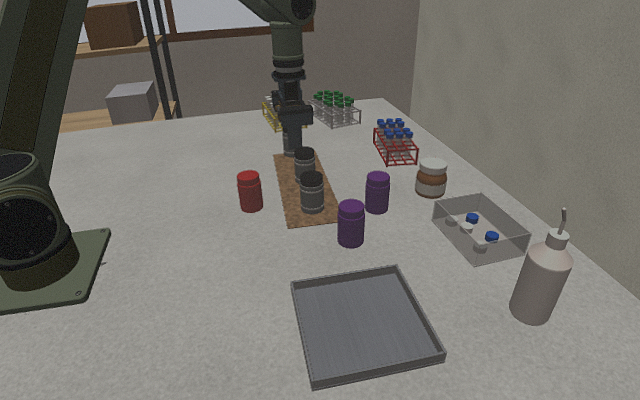

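C weighs about 5.5 N against about 0.6 N for A and B, so C is loaded. I'll raise it high, then carry it to the tray centre (0.521,-0.245).

Call:
servo_tool:
  commands:
    - [0,0,0,0,0,-1,1]
    - [0,0,0,0,0,-3,1]
    - [0,0,0,0,0,-6,1]
    - [0,0,0,0,0,-9,1]
    - [0,0,0,0,0,-12,1]
    - [0,0,0,0,0,-14,1]
    - [0,0,0,0,0,-15,1]
    - [0,0,0,0,0,-15,1]

```text
time_s: 15.68
tool_pos: [0.5267, 0.3117, 0.2036]
orientation: [1.0, -0.0, 0.001, -0.0]
ft_force: [0.0, 0.1, -5.5]
width: 0.0494
```

Call:
servo_tool:
  commands:
    - [0,0,0,0,1,0,1]
    - [0,0,0,0,3,0,1]
    - [0,0,0,-0.1,6,0,1]
    - [0,0,0,-0.1,9.5,0,1]
    - [0,0,0,-0.2,13,0,1]
    - [0,0,0,-0.2,16.5,0,1]
    - [0,0,0,-0.3,20,0,1]
    - [0,0,0,-0.3,23.5,0,1]

```text
time_s: 16.68
tool_pos: [0.5224, 0.0741, 0.2025]
orientation: [1.0, -0.0, -0.001, 0.0]
ft_force: [0.5, 0.7, -5.1]
width: 0.0494
```

```bash
python3 - <<'E'
from h import *
from rig import manip
s=manip.read_state();print(s["time_s"],s["tool_pos"],s["ft_force"],s["width"])
delta(s,[.521,-.245,.2])
E
```

```text
16.675 [0.52244265 0.07408862 0.20247972] [ 0.50225716  0.660841   -5.13263296] 0.04938612488599156
rot [ 0.001  0.001 -0.001] shift cm [-0.11 31.91  0.28]
```

Call:
servo_tool:
  commands:
    - [0,0,0,0,2,0,1]
    - [0,0,0,0,5,0,1]
    - [0,0,0,0,9,0,1]
    - [0,0,0,0,13,0,1]
    - [0,0,0,0,17,0,1]
    - [0,0,0,0,21,0,1]
    - [0,0,0,0,25,0,1]
    - [0,0,0,0,28,0,1]

```text
time_s: 17.68
tool_pos: [0.5218, -0.206, 0.2024]
orientation: [1.0, -0.001, -0.001, 0.0]
ft_force: [0.3, 0.3, -5.3]
width: 0.0497
```

Call:
servo_tool:
  commands:
    - [0,0,0,0,2,0,1]
    - [0,0,0,0,3.4,0,1]
    - [0,0,0,0,3.9,1,1]
    - [0,0,0,0,3.9,4,1]
    - [0,0,0,0,3.9,7,1]
    - [0,0,0,0,3.9,9,1]
    - [0,0,0,0,3.9,10,1]
    - [0,0,0,0,3.9,10,1]

```text
time_s: 18.68
tool_pos: [0.5231, -0.2417, 0.1023]
orientation: [1.0, 0.0, -0.001, -0.0]
ft_force: [0.5, 0.2, -5.2]
width: 0.0493
```

```bash
python3 - <<'E'
from h import *
from rig import manip
s=manip.read_state();print(s["time_s"],s["tool_pos"],s["ft_force"],s["width"])
delta(s,[.521,-.245,.033])
a=manip.grab_frame("scene");b=manip.grab_frame("side")
cv2.imwrite("pics/w8.png",np.vstack([a[60:320,:],b[140:]])[:,:,::-1])
E
```

```text
18.675 [ 0.52313533 -0.2417084   0.10229562] [ 0.48425901  0.15341005 -5.22765508] 0.049320459216424986
rot [-0.001  0.001  0.   ] shift cm [-0.2   0.33  6.93]
```

View pics/w8.png

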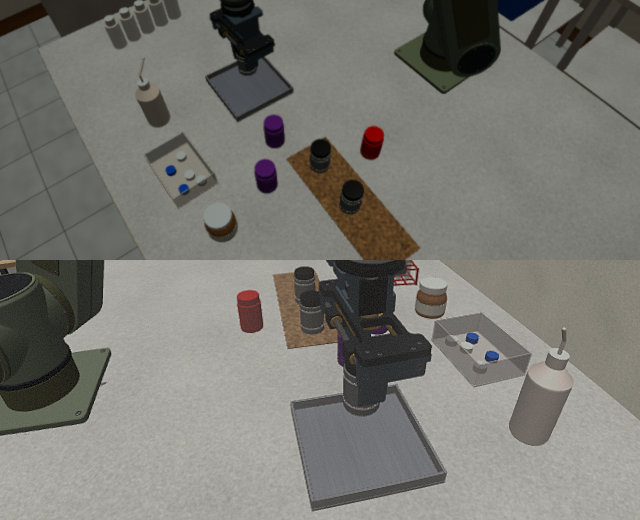

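The canister is still upright, about 7 cm above the tray near its centre, and both empties stand on the mat. I'll lower it gently.

Call:
servo_tool:
  commands:
    - [0,0,0,0,0.3,1,1]
    - [0,0,0,0,0.3,2.5,1]
    - [0,0,0,0,0.3,4,1]
    - [0,0,0,0,0.3,5.3,1]
    - [0,0,0,0,0.3,6.2,1]
    - [0,0,0,0,0.3,6.7,1]
    - [0,0,0,0,0.3,6.8,1]
    - [0,0,0,0,0.3,6.8,1]

```text
time_s: 19.77
tool_pos: [0.5237, -0.2455, 0.0353]
orientation: [1.0, -0.0, 0.0, 0.0]
ft_force: [-0.9, 0.5, -5.7]
width: 0.0493
```

Call:
servo_tool:
  commands:
    - [0,0,0,0,0,0.15,1]
    - [0,0,0,0,0,0.3,1]
    - [0,0,0,0,0,0.4,1]
    - [0,0,0,0,0,0.45,1]
    - [0,0,0,0,0,0.45,1]

```text
time_s: 20.4
tool_pos: [0.5234, -0.2454, 0.0308]
orientation: [1.0, -0.0, 0.0, 0.0]
ft_force: [-1.4, 0.3, -1.4]
width: 0.0495
```

Contact: Fz has dropped to -1.4 N. I'll settle it half a millimetre more, release and retreat.

Call:
servo_tool:
  commands:
    - [0,0,0,0,0,0.05,1]
    - [0,0,0,0,0,0.05,0]
    - [0,0,0,0,0,0.05,-1]
    - [0,0,0,0,0,0.05,-1]
    - [0,0,0,0,0,0.05,-1]
    - [0,0,0,0,0,0.05,-1]

```text
time_s: 21.15
tool_pos: [0.5235, -0.2454, 0.0298]
orientation: [1.0, -0.0, 0.0, 0.0]
ft_force: [-0.6, 0.9, 0.3]
width: 0.0865
```

Call:
servo_tool:
  commands:
    - [0,0,0,0,0,-3,-1]
    - [0,0,0,0,0,-8,-1]
    - [0,0,0,0,0,-13,-1]
    - [0,0,0,0,0,-17,-1]
    - [0,0,0,-5,0,-18,-1]
    - [0,0,0,-10,0,-18,-1]
    - [0,0,0,-12,0,-18,-1]
    - [0,0,0,-12,0,-18,-1]

```text
time_s: 22.15
tool_pos: [0.4032, -0.2455, 0.2103]
orientation: [1.0, -0.001, 0.001, 0.0]
ft_force: [1.1, -0.1, 0.6]
width: 0.0916
```

```bash
python3 - <<'E'
from h import *
from rig import manip
s=manip.read_state();print(s["time_s"],s["tool_pos"],s["qd"].round(3),s["ft_force"],s["width"])
c=manip.calibration("scene")
a=manip.grab_frame("scene")[:,:,::-1];b=manip.grab_frame("side")[:,:,::-1]
cv2.imwrite("pics/w9.png",np.vstack([a[60:350,:],b[120:]]))
def lids(im):
    g=im.max(2);m=np.zeros_like(g);m[90:345,190:425]=(g[90:345,190:425]<32)
    n,l,st,ce=cv2.connectedComponentsWithStats(m)
    for i in range(1,n):
        if st[i,4]>60: print(st[i],ce[i].round(1),onplane(c,ce[i],.083))
lids(a);print("start");lids(cv2.imread("pics/a_scene.png"))
E
```

```text
22.15 [ 0.4031701  -0.24550362  0.21027549] [ 0.018  0.032 -0.046  0.007 -0.013  0.009] [ 1.14111189 -0.05551675  0.55918876] 0.09155657645641264
[420  95   5  27  83] [422.7 109.8] [[ 0.09720529 -0.00709278  0.083     ]]
[208 113  51  39 492] [244.4 132.6] [[ 0.5383957 -0.2276183  0.083    ]]
[237 150  55  30 107] [262.7 165.3] [[ 0.56097584 -0.10731407  0.083     ]]
[265 192  19  15 183] [274.4 199.5] [[ 0.59578512 -0.0062805   0.083     ]]
[311 200  20  19 298] [320.2 208.7] [[0.5264478  0.07771972 0.083     ]]
[310 216  19  16 141] [318.4 224.3] [[0.55533903 0.10767971 0.083     ]]
[257 237  19  15 169] [266.7 245.3] [[0.67730143 0.08203428 0.083     ]]
[342 240  22  21 347] [352.3 250.4] [[0.53735774 0.2028064  0.083     ]]
[340 259  21  14 134] [348.6 266.5] [[0.5682567  0.22688999 0.083     ]]
start
[406  90  19  39 567] [416.4 105.6] [[ 0.09938984 -0.02923403  0.083     ]]
[208 113  52  25 116] [233.1 124.9] [[ 0.54739856 -0.26965014  0.083     ]]
[237 149  55  31 113] [263.4 164.9] [[ 0.55889795 -0.10724478  0.083     ]]
[265 192  19  15 189] [274.5 199.6] [[ 0.59566291 -0.00596592  0.083     ]]
[311 200  20  20 303] [320.6 209.7] [[0.52742524 0.08019812 0.083     ]]
[311 220  19  13 136] [320.1 225.5] [[0.55417076 0.11242823 0.083     ]]
[257 237  19  15 171] [266.6 245.3] [[0.67727633 0.08190011 0.083     ]]
[343 241  21  22 353] [352.9 251.8] [[0.53841503 0.20628305 0.083     ]]
[341 258  20  17 140] [349.  267.5] [[0.56914285 0.22922042 0.083     ]]
[379 276  24  23 393] [390.8 287. ] [[0.52899107 0.31462521 0.083     ]]
[376 292  20  17 129] [384. 302.] [[0.56207688 0.32964036 0.083     ]]
```

View pics/w9.png

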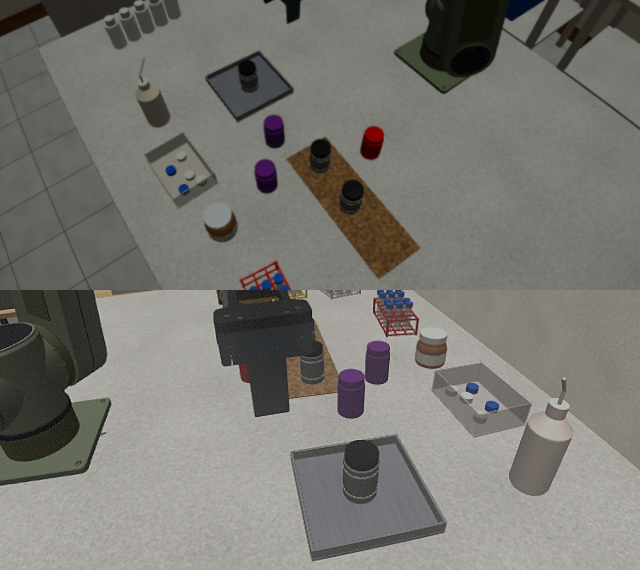

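The loaded canister stands upright near the tray centre (scene pixel about (248,74) in the stacked picture). The two empties stand upright, 3–4 mm from where they started. The gripper is clear, so I'll hand in.

```bash
python3 -c "
from rig import manip
print(manip.finish_job())"
```

```text
the job is handed in; nothing more can be done
None
```

I weighed all three canisters by lifting each about 22 mm. The two nearest the tray read about 0.6 N, close to the unloaded sensor reading, so they are empty. The third read about 5.5 N, so it is the loaded one. I put each empty one back where it stood and set the loaded one down in the steel tray. The job was handed in at about 22 s of the 64 s allowed.

The last pictures show:
- **Loaded canister:** upright and well inside the tray walls, released at about (0.523, -0.245), within a few mm of the tray centre I measured.
- **Empty canisters:** both upright on the mat, with lids measured about 3–4 mm from their starting positions (limit 30 mm).
- **Gripper:** clear of everything.

Two measurements disagreed slightly: the wrist and scene cameras differed by 3–10 mm on canister y, worst for the ones far from the wrist camera. I corrected each grasp from the wrist view taken directly above the canister. No check failed.

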